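# Rotate and restock a row of filter cartridges in the spare-parts rack

## Robot

A 6-joint arm with a two-finger parallel gripper is mounted at the origin on the work surface. World frame = base frame: x ahead of the robot, y to its left, z up, the work surface at z = 0. Lengths are in m, angles in degrees, forces in N, time in s.
With the tool pointing down it reaches from about 0.275 to 0.825 m from the base axis. Payload 5.2 kg.
Tool frame: the origin (TCP) lies at the centre of the arm's flange, where the gripper is bolted on; the fingertips stand 186 mm ahead of it and the grasp point (between the pads) lies 167 mm ahead of it; z points along the fingers, x is the direction in which the jaws open and shut, and the axes are right-handed (so a half turn about z gives the same grasp; the last joint's range is limited). The gripper opens to 93 mm and grips with 3 to 60 N. Pads are 15 mm wide; open, the fingers measure 128 mm over their backs; the gripper's body (75 mm by 188 mm) begins 65 mm behind the grasp point.
Start: joints at [57.937, 14.817, 87.949, -0, 77.235, -11.62], TCP at [0.192, 0.515, 0.405] pointing down, gripper open.
Joint ranges: [-179.93, 179.93], [-52.35, 119.4], [10.71, 147.94], [-69.91, 249.91], [12.55, 155.21], [-178.61, 178.61]. Speed limits (degrees/s): [147.25, 147.25, 180, 180, 180, 180].

## Interface

Orientations are given as [roll, pitch, yaw] about the fixed x, y, z axes, in that order (R = Rz(yaw) Ry(pitch) Rx(roll)).
In Python, from station import r gives the robot as it stands.
- The arm moves only by the shell command python3 -m inch 'ROWS' [FORCE]. ROWS is text: rows parted by semicolons, each of 7 numbers parted by spaces: the shift along the tool's x, y, z in mm, then the turn, a rotation vector about the tool's x, y, z in degrees, then the gripper command: -1 is shut, 1 is fully open, values between are in proportion. In form: tx ty tz ax ay az fingers; .... A call has 1 to 12 rows; each row shifts and turns the commanded pose from where the row before left it, along the tool's axes as they then stand; what a row does not reach is not made up. A row lasts 1/10 s, in which the tool goes at most 50 mm and 8.59 degrees, less where a joint would pass 70% of its speed; a pose out of reach is approached as far as the arm can. A call is refused whole if a number of a shift passes 50 or a number of a turn 8.59, either way. A call with a gripper value outside its range is refused whole. The fingers move at their own pace and stop on an object; FORCE is the grip in N (left out, the last holds). Time passes only in rows, so rows that do not move let the fingers close. It gives the time, the measured TCP pose, the force and the opening at its end, in the units of the state.
- r.get_state(): the state, without advancing time (a new reading comes with each control period).
- r.get_image(name): name is "side" or "top"; returns a dict with "img" (400x640x3 uint8, red, green, blue), "fx", "fy", "cx", "cy" (pixels), "cam_to_world" (4x4, takes a point from camera to world coordinates). Camera axes: x right, y down, z forward; pixel columns grow to the right and rows downward; lengths in m; the calibration is good to about 2 mm. A picture is of the moment at which its call begins. There is no depth.
- r.finish_job(): hands the job in, once; it reports no verdict.
Trained networks look in the newest picture that a camera, given by its name, has taken for a name from the list of things; names that differ only in an ending like _2 or _b are one class to them, and where a whole thing is asked for, a point or a joint stands for the part that bears it (a point fixed in the world has none). Each returns a list of dicts, best first, with "confidence" (0 to 1); they miss things now and then, are a little off and sometimes report something else, mostly with a low value. They report only what shows in the picture. A call takes as long as a camera call. They do not tell look-alikes from the thing itself.
- r.masks_of(camera, label): "region" (400x640 bool, what is visible of it).
- r.pinpoint(camera, label): "position" ([x, y, z] in m, in the coordinates of the camera as it stood for that picture, good to about 4 mm: a listed point, or the origin of a listed thing).
The state is a dict: "time_s": time; "qpos": joint angles; "qvel": joint speeds; "joint_efforts": joint torques, N m; "tool_pos": TCP position; "tool_rot": TCP orientation; "contact_force": force on the tool from outside, world axes, zero at the start; "moment": the same for the moment, N m; "gripper_width": finger opening in m.
Only numpy, scipy, OpenCV 4.12 (cv2) and the standard library are available. Lean on these libraries where they do the work, as an engineer would, in place of code of your own. Each camera call takes 0.05 s, during which the arm holds its last target.

## Task

Restock the bin of blue-capped filters, oldest first out: bring the two older ones forward in their order until the front one is up to the front lip and the other stands close behind it, then take the new blue-capped filter out of the delivery carton and set it down, not dropped, close behind them. All three must end standing upright on the floor of the bin in one closed-up row with no finger-wide gaps. The orange row is full, so leave every orange-capped filter where it is, in the bin and in the carton, and knock nothing over.

Things in the scene. Friction and masses are not known exactly. Their poses are not given: they have to be found in the camera images.
- shelf: low fixed shelf tier, 270 mm deep (its x), 400 mm wide (y), plywood deck 60 mm above the bench, grey-green beams; slotted end posts to 100 mm high, 226 mm either side of the middle. Origin: centre of its underside. x points to its back, away from the robot; z up. On it three fixed green bins side by side, 115 mm apart, in varying order: blue-capped filters, orange-capped filters, small cartons.
- bin_blue: fixed green open bin holding the blue-capped filters, 223 mm deep (x), 84 mm wide (y); floor and walls 4 mm thick, side and back walls 30 mm high, front lip 22 mm (from its underside). Inside 215 x 76 mm: room for three filters in a row, 35 mm to spare, 8 mm play either side. Origin: centre of its underside. x points to its back, away from the robot; z up.
- row_front (a point): point on the inner floor of the blue-cap bin at the inner face of its front lip, mid-width. x points along the row to the back of the bin (inner back wall at x = 215 mm), y across it, z up. A filter standing against the lip has its centre at x = 30, y about 0, z = 55 mm.
- old_front_center (a point): centre (half-way up) of the front one of the two older blue-capped filters: rigid pleated cartridge, 60 mm across, 110 mm tall, cream pleats, blue caps, yellow dot on top, 0.18 to 0.33 kg; z its own axis, up. Gripped half-way up from above, fingers either side across the bin (bin's y), fingers clear the bin's walls. At the start 38 to 84 mm free before it.
- old_rear_center (a point): centre (half-way up) of the rear one of the two older blue-capped filters, same size and look, 6 to 30 mm clear behind the front one; too little room behind it for a third at the start. Slid forward in the bin it pushes the front one along before it.
- new_blue_center (a point): centre (half-way up) of the new blue-capped filter, same size, green dot on top, standing upright in the delivery carton.
- new_orange_center (a point): centre (half-way up) of the new orange-capped filter, same size but orange caps, green dot on top, standing in the delivery carton 110 mm, centre to centre, from the blue one: stays there. Which of the two stands nearer the robot varies.
- carton: fixed open delivery carton (cut-down brown cardboard tray), 250 mm long (x), 160 mm wide (y), 34 mm high, walls and floor 5 mm thick; origin at the centre of its underside, on the bench; x points away from the robot, z up. The two new filters stand on its middle line, about 55 mm either side of the centre along its x.
- orange1_center (a point): centre (half-way up) of the front one of three orange-capped filters, same size (tops about 174 mm above the bench), yellow dot, in the full orange bin; not to be moved
- orange2_center (a point): centre (half-way up) of the middle orange-capped filter in the orange bin; not to be moved
- orange3_center (a point): centre (half-way up) of the rear orange-capped filter in the orange bin; not to be moved
Mind the look-alikes: they are no part of the job. Leave any turquoise look-alike of the part that bears new_blue_center alone. What is shaped like the part that bears old_rear_center but pink is not meant.

How it is judged:
By the outcome, as a careful person would: the job done as asked, in the order asked, and still so for the second after the job is handed in, with the robot touching nothing.
It also fails if it takes over 51 s, if anything falls off the work surface, if the arm or the gripper's body presses on something with over 40 N, if the wrist force passes 120 N, or if a joint passes its speed limit or range.

## Working session

There is one attempt and no reset: what is moved stays moved. The work goes in short steps, Python scripts to look and compute and a shell command to move; the robot and the scene stay as the last step left them, time stands still between calls to the robot, and variables do not carry over. Pictures are saved under pics/ and viewed, and the job is handed in when it is done.

```bash
ls; mkdir -p pics; python3 - <<'E'
from station import r
import cv2
s=r.get_state();print(s['time_s'],s['tool_pos'],s['tool_rot'],s['gripper_width'],s['contact_force'])
for n in('side','top'):
    d=r.get_image(n);cv2.imwrite(f'pics/{n}0.png',d['img'][:,:,::-1]);print(n,d['fx'],d['cx'],d['cy'],d['cam_to_world'])
E
```

```text
pics
0.0 [0.19196949 0.51517678 0.40390873] [-1.79979690e+02  1.03431002e-01  6.95559107e+01] 0.09301629174957797 [-0.45982363  0.12847668  0.39204687]
side 434.48879464989284 320.8152890988201 194.50129041748664 [[ 0.83843768 -0.41345328  0.35507553  0.04056202]
 [-0.54497321 -0.62989034  0.55339168 -0.7374627 ]
 [-0.00514296 -0.65749109 -0.75344477  1.00941038]
 [ 0.          0.          0.          1.        ]]
top 500.50511333310584 310.35710150278123 201.05492862640355 [[ 0.01602084 -0.98409907  0.17689647  0.23684725]
 [-0.99976257 -0.01315307  0.01737241 -0.06364335]
 [-0.01476944 -0.17713279 -0.98407613  1.49410543]
 [ 0.          0.          0.          1.        ]]
```

View pics/side0.png

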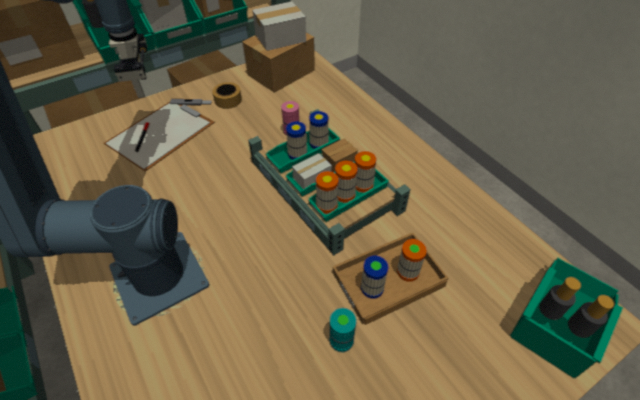

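View pics/top0.png

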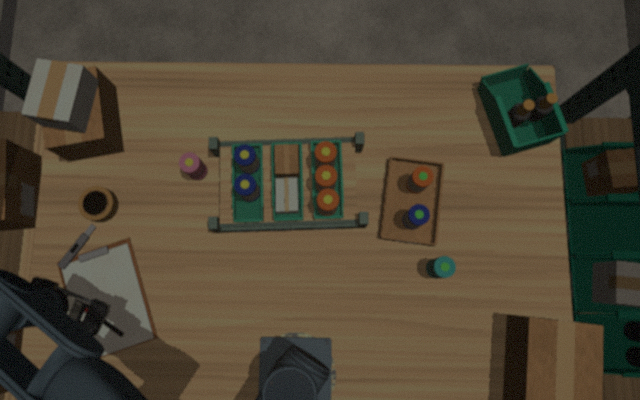

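```bash
cat > h.py <<'E'
from station import r
import numpy as np,cv2
def cam(n):
    d=r.get_image(n);return d
def ray(d,u,v,z):
    M=d['cam_to_world'];k=M[:3,:3]@np.array([(u-d['cx'])/d['fx'],(v-d['cy'])/d['fy'],1]);t=(z-M[2,3])/k[2];return M[:3,3]+t*k
def proj(d,p):
    M=d['cam_to_world'];c=M[:3,:3].T@(np.array(p)-M[:3,3]);return d['fx']*c[0]/c[2]+d['cx'],d['fy']*c[1]/c[2]+d['cy']
def tri(d1,p1,d2,p2):
    A=[];b=[]
    for d,(u,v) in((d1,p1),(d2,p2)):
        M=d['cam_to_world'];k=M[:3,:3]@np.array([(u-d['cx'])/d['fx'],(v-d['cy'])/d['fy'],1]);k/=np.linalg.norm(k)
        P=np.eye(3)-np.outer(k,k);A.append(P);b.append(P@M[:3,3])
    return np.linalg.lstsq(np.vstack(A),np.hstack(b),rcond=None)[0]
def pin(d,n,l):
    M=d['cam_to_world']
    return [(M[:3,:3]@np.array(q['position'])+M[:3,3],q['confidence']) for q in r.pinpoint(n,l)]
E
python3 - <<'E'
from h import *
np.set_printoptions(precision=4,suppress=True)
D={}
for n in('side','top'):
    d=cam(n);D[n]=d
    for l in('shelf','bin_blue','row_front','old_front_center','old_rear_center','new_blue_center','new_orange_center','carton','orange1_center','orange3_center'):
        for p,c in pin(d,n,l)[:3]: print(n,l,p,round(c,2),np.round(proj(d,p)))
for n,a in (('side',(225,95,440,305)),('top',(170,120,460,290))):
    x0,y0,x1,y1=a;im=D[n]['img'][y0:y1,x0:x1,::-1];f=800/(x1-x0) if n=='top' else 600/(y1-y0)
    cv2.imwrite(f'pics/{n}_crop.png',cv2.convertScaleAbs(cv2.resize(im,None,fx=f*.99,fy=f*.99,interpolation=cv2.INTER_CUBIC),alpha=1.4))
print(r.get_state()['time_s'])
E
```

```text
side shelf [0.5473 0.0322 0.0017] 0.75 [324. 184.]
side bin_blue [0.5369 0.147  0.0595] 0.95 [302. 151.]
side row_front [0.4303 0.1407 0.0616] 0.87 [273. 165.]
side old_front_center [0.5178 0.1409 0.1202] 0.87 [297. 140.]
side old_front_center [ 0.5447 -0.0812  0.1181] 0.72 [346. 182.]
side old_rear_center [0.5935 0.3129 0.0504] 0.79 [291. 119.]
side old_rear_center [0.6002 0.1434 0.1152] 0.66 [319. 131.]
side new_blue_center [ 0.4539 -0.3389  0.0565] 0.94 [375. 276.]
side new_orange_center [ 0.5626 -0.3578  0.0599] 0.74 [413. 261.]
side carton [ 0.5053 -0.3408 -0.0008] 0.78 [389. 279.]
side orange1_center [ 0.4783 -0.0844  0.1201] 0.76 [327. 192.]
side orange3_center [ 0.6108 -0.0818  0.1126] 0.81 [365. 174.]
side orange3_center [ 0.5627 -0.3559  0.06  ] 0.26 [413. 260.]
top shelf [0.5454 0.0316 0.0038] 0.59 [288. 188.]
top bin_blue [0.5399 0.1467 0.0586] 0.67 [248. 185.]
top bin_blue [0.4405 0.1402 0.0636] 0.49 [248. 218.]
top row_front [0.4414 0.1424 0.064 ] 0.83 [248. 218.]
top old_front_center [0.521  0.1348 0.1231] 0.72 [248. 187.]
top old_rear_center [0.5991 0.1382 0.1199] 0.8 [248. 160.]
top old_rear_center [0.5951 0.3093 0.0549] 0.56 [194. 167.]
top new_blue_center [ 0.4503 -0.3406  0.0603] 0.78 [415. 218.]
top new_blue_center [ 0.3126 -0.4102  0.0544] 0.68 [440. 266.]
top new_orange_center [ 0.5636 -0.3518  0.0634] 0.85 [418. 179.]
top carton [ 0.5062 -0.3387  0.0013] 0.9 [410. 202.]
top carton [ 0.5479 -0.0769  0.1212] 0.4 [324. 179.]
top orange1_center [ 0.4832 -0.0866  0.1187] 0.89 [327. 202.]
top orange3_center [ 0.6118 -0.0777  0.1216] 0.96 [325. 157.]
1.2
```

View pics/top_crop.png

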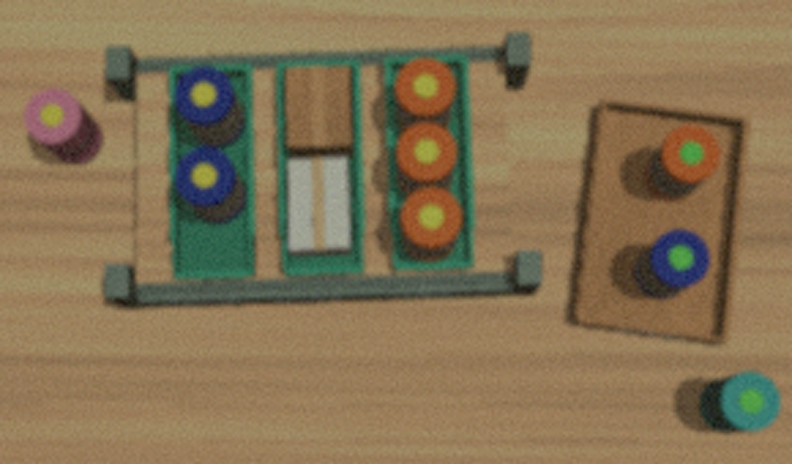

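View pics/side_crop.png

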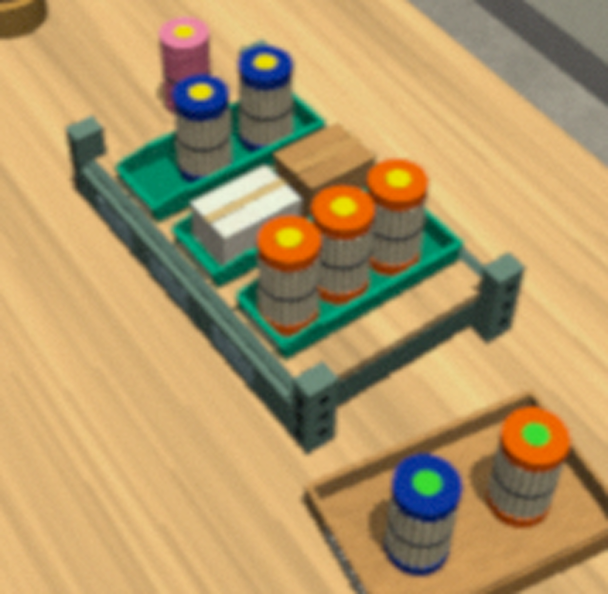

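```bash
python3 - <<'E'
from h import *
np.set_printoptions(precision=4,suppress=True)
# top cap outlines from saved pics: yellow dots/green dots/ blue caps
D={n:cam(n) for n in('side','top')}
def blobs(d,lo,hi,box):
    x0,y0,x1,y1=box
    h=cv2.cvtColor(d['img'],cv2.COLOR_RGB2HSV)[y0:y1,x0:x1]
    m=cv2.inRange(h,lo,hi);n,_,st,c=cv2.connectedComponentsWithStats(m)
    return [(c[i]+[x0,y0],st[i,4]) for i in range(1,n) if st[i,4]>=6]
B={}
for n,bx in(('side',(225,95,440,305)),('top',(210,130,460,250))):
    for nm,lo,hi in(('yel',(20,120,90),(34,255,255)),('grn',(40,150,90),(75,255,255))):
        B[n,nm]=blobs(D[n],lo,hi,bx);print(n,nm,B[n,nm])
for nm in('yel',):
    for c,a in B['side',nm]:
        for c2,a2 in B['top',nm]:
            p=tri(D['side'],c,D['top'],c2)
            e=np.hypot(*(np.array(proj(D['side'],p))-c))
            if e<2 and .1<p[2]<.2: print(nm,c,c2,p,e)
E
```

```text
side yel [(array([289.5   , 105.6364]), np.int32(22)), (array([318.2222, 116.4074]), np.int32(27)), (array([295.2667, 127.    ]), np.int32(30)), (array([365.2444, 157.5556]), np.int32(45)), (array([345.9184, 167.5306]), np.int32(49)), (array([326.9074, 178.6852]), np.int32(54)), (array([410.2222, 248.8889]), np.int32(9)), (array([418.    , 248.8889]), np.int32(9))]
side grn [(array([414.0196, 248.1765]), np.int32(51)), (array([375.6515, 265.3182]), np.int32(66))]
top yel [(array([325.3016, 150.9365]), np.int32(63)), (array([244.1163, 154.1163]), np.int32(43)), (array([325.8   , 174.8923]), np.int32(65)), (array([244.4186, 183.9767]), np.int32(43)), (array([327.4853, 198.9559]), np.int32(68))]
top grn []
yel [318.2222 116.4074] [244.1163 154.1163] [0.6005 0.1433 0.1738] 0.5443193573768682
yel [295.2667 127.    ] [244.4186 183.9767] [0.5171 0.1392 0.1739] 0.5582305753074582
yel [365.2444 157.5556] [325.3016 150.9365] [ 0.612  -0.0781  0.174 ] 0.6295724721246243
yel [345.9184 167.5306] [325.8    174.8923] [ 0.5452 -0.0803  0.1738] 0.5793724788400164
yel [326.9074 178.6852] [327.4853 198.9559] [ 0.4796 -0.0857  0.1729] 0.44427604124500086
```

Old ones: top-view dots (244,184) front and (244,154) rear, both blue caps in the bin; the pink one (190,162) stands off the shelf. New blue: (419,215), blue cap and green dot in the carton; the turquoise one (443,267) stands on the bench. Now I refine the bin and the new filter.

```bash
python3 - <<'E'
from h import *
import pickle
np.set_printoptions(precision=4,suppress=True)
D={n:cam(n) for n in('side','top')};pickle.dump(D,open('D.pkl','wb'))
print(r.get_state()['time_s'])
def cen(d,box,lo,hi):
    x0,y0,x1,y1=box;h=cv2.cvtColor(d['img'],cv2.COLOR_RGB2HSV)[y0:y1,x0:x1]
    m=cv2.inRange(h,lo,hi)>0;ys,xs=np.nonzero(m);return np.array([xs.mean()+x0,ys.mean()+y0]),len(xs)
a=cen(D['side'],(366,256,386,274),(40,120,60),(80,255,255));b=cen(D['top'],(410,207,428,223),(40,100,40),(80,255,255))
print(a,b,tri(D['side'],a[0],D['top'],b[0]))
# overlay bin model
def over(n,x,y,yaw,box):
    d=D[n];x0,y0,x1,y1=box;f=6
    im=cv2.convertScaleAbs(cv2.resize(d['img'][y0:y1,x0:x1,::-1],None,fx=f,fy=f,interpolation=cv2.INTER_CUBIC),alpha=1.6)
    c,s=np.cos(np.radians(yaw)),np.sin(np.radians(yaw))
    def P(u,v,z):
        p=proj(d,(x+c*u-s*v,y+s*u+c*v,z));return (int((p[0]-x0+.5)*f),int((p[1]-y0+.5)*f))
    def L(pts,col):
        for i in range(len(pts)-1): cv2.line(im,P(*pts[i]),P(*pts[i+1]),col,1,cv2.LINE_AA)
    o=.1115;w=.042;i=.1075;j=.038
    L([(-o,-w,.082),(-o,w,.082)],(0,0,255));L([(-i,-j,.082),(-i,j,.082)],(0,255,255))
    L([(-i,-j,.064),(-i,j,.064)],(255,0,255))
    L([(-o,w,.09),(o,w,.09),(o,-w,.09),(-o,-w,.09)],(255,255,255))
    cv2.imwrite(f'pics/ov_{n}.png',im)
over('side',.5375,.1445,3.2,(255,110,355,190));over('top',.5375,.1445,3.2,(215,135,285,230))
E
```

```text
1.4
(array([375.5143, 265.1143]), 70) (array([418.9048, 213.9048]), 63) [ 0.451  -0.3407  0.1149]
```

View pics/ov_side.png

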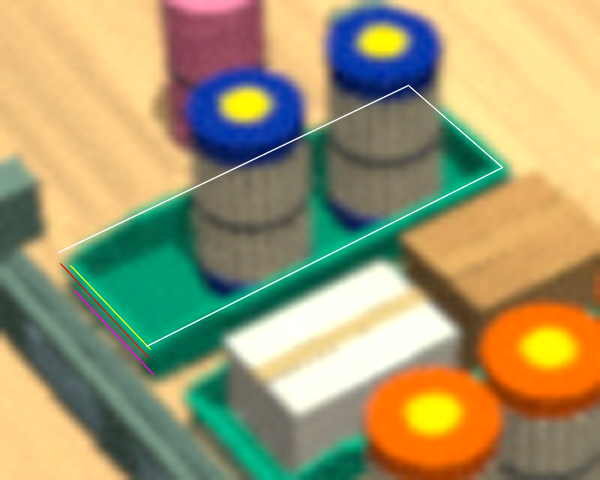

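View pics/ov_top.png

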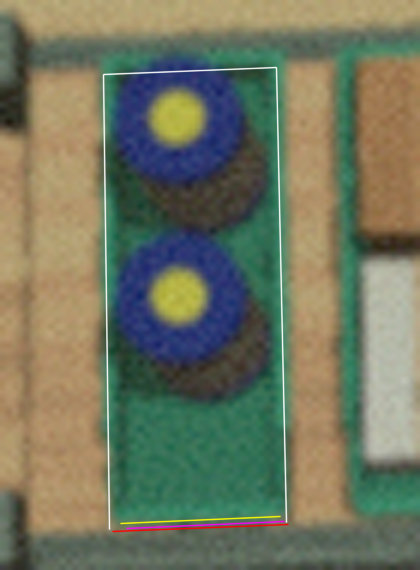

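```bash
python3 -m inch '-21 39 0 0 0 -7.8 1; -27 36 0 0 0 -7.8 1; -31 32 0 0 0 -7.8 1; -35 27.5 0 0 0 0 1; -35 27.5 0 0 0 0 1; -35 27.5 0 0 0 0 1; -35 27.5 0 0 0 0 1; -35 27.5 0 0 0 0 1; -35 27.5 0 0 0 0 1; -35 27.5 0 0 0 0 1; -35 27.5 0 0 0 0 1'
```

```text
time_s: 2.5
tool_pos: [0.5122, 0.1444, 0.405]
tool_rot: [180.0, -0.0, 92.6]
contact_force: [-0.2, 1.3, 0.7]
gripper_width: 0.0932
```

```bash
cat > w.py <<'E'
import sys,numpy as np
from h import r
from scipy.spatial.transform import Rotation as R
s=r.get_state();t=np.array([float(v) for v in sys.argv[1:4]])
Rm=R.from_euler('xyz',s['tool_rot'],degrees=True)
print(s['time_s'],s['tool_pos'],np.round(s['tool_rot'],1),'shift mm',np.round(Rm.inv().apply(t-s['tool_pos'])*1000,1))
E
python3 -m inch '-3 3 20 0 0 0 1; 0 0 0 0 0 0 1';python3 w.py .517 .139 .289
```

```text
time_s: 2.7
tool_pos: [0.5147, 0.1417, 0.3824]
tool_rot: [-179.7, 0.0, 92.5]
contact_force: [-0.9, 1.4, -0.5]
gripper_width: 0.0928
2.7 [0.51465822 0.14167593 0.38242939] [-179.7    0.    92.5] shift mm [-2.8  2.7 93.4]
```

```bash
python3 -m inch '-1.5 1.5 35 0 0 0 1; -1 1 35 0 0 0 1; 0 0 15 0 0 0 1; 0 0 6 0 0 0 1; 0 0 2 0 0 0 1; 0 0 0 0 0 0 1';python3 w.py .517 .139 .289
python3 - <<'E'
from h import *
d=cam('side');cv2.imwrite('pics/s1.png',cv2.resize(d['img'][80:240,200:440,::-1],None,fx=3.3,fy=3.3,interpolation=cv2.INTER_CUBIC))
E
```

```text
time_s: 3.3
tool_pos: [0.5172, 0.1413, 0.2928]
tool_rot: [179.9, -0.0, 92.7]
contact_force: [-0.9, -0.7, 0.8]
gripper_width: 0.0925
3.3 [0.51716969 0.14132809 0.2927957 ] [179.9  -0.   92.7] shift mm [-2.3 -0.3  3.8]
```

View pics/s1.png

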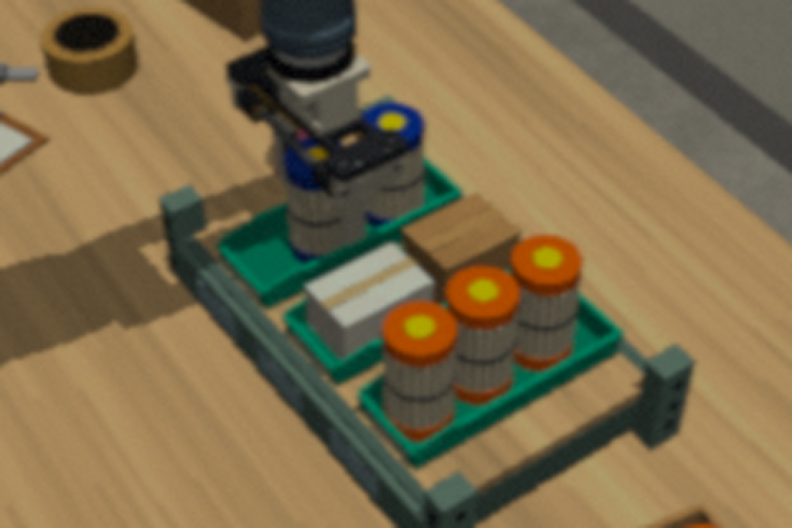

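The jaws straddle the front old filter (crop ~(325,180)) across the bin, clear of the walls. I close them here.

```bash
python3 -m inch '-2 0 3.5 0 0 0 1; 0 0 0 0 0 0 0; 0 0 0 0 0 0 -1; 0 0 0 0 0 0 -1; 0 0 0 0 0 0 -1; 0 0 0 0 0 0 -1; 0 0 0 0 0 0 -1' 20;python3 w.py .466 .139 .289
```

```text
time_s: 4.05
tool_pos: [0.5171, 0.1389, 0.2884]
tool_rot: [180.0, -0.0, 92.6]
contact_force: [-1.0, 1.1, 1.2]
gripper_width: 0.0601
4.05 [0.51714818 0.13889192 0.28835031] [180.   -0.   92.6] shift mm [  2.5 -51.1  -0.7]
```

```bash
python3 -m inch '0.5 -6 0 0 0 0 -1; 0.5 -8 0 0 0 0 -1; 0.5 -8 0 0 0 0 -1; 0.5 -8 0 0 0 0 -1; 0.5 -8 0 0 0 0 -1; 0 -4 0 0 0 0 -1; 0 0 0 0 0 0 -1';python3 -m inch '0 -2 0 0 0 0 -1; 0 -1 0 0 0 0 -1;0 0 0 0 0 0 -1'
```

```text
time_s: 4.75
tool_pos: [0.4739, 0.1394, 0.2882]
tool_rot: [-179.9, -0.0, 92.7]
contact_force: [-2.6, 0.2, 3.2]
gripper_width: 0.0596
time_s: 5.05
tool_pos: [0.4723, 0.1392, 0.2884]
tool_rot: [180.0, -0.0, 92.6]
contact_force: [1.4, -0.3, 0.4]
gripper_width: 0.06
```

```bash
for i in 1; do python3 -m inch '0 -1 0 0 0 0 -1; 0 -1 0 0 0 0 -1;0 0 0 0 0 0 -1'; done;  python3 -m inch '0 -1 0 0 0 0 -1; 0 -1 0 0 0 0 -1;0 0 0 0 0 0 -1'
python3 - <<'E'
from h import *
f=[r.get_state()['contact_force'] for _ in range(5)];print(f)
d=cam('side');cv2.imwrite('pics/s2.png',cv2.resize(d['img'][110:200,240:370,::-1],None,fx=6,fy=6,interpolation=cv2.INTER_CUBIC))
E
```

```text
time_s: 5.35
tool_pos: [0.4701, 0.1391, 0.2884]
tool_rot: [180.0, 0.0, 92.6]
contact_force: [1.7, 0.3, 0.2]
gripper_width: 0.0598
time_s: 5.65
tool_pos: [0.468, 0.139, 0.2883]
tool_rot: [180.0, 0.0, 92.6]
contact_force: [0.9, -0.2, 1.2]
gripper_width: 0.0595
[array([ 0.92978882, -0.21283414,  1.22673107]), array([ 0.92978882, -0.21283414,  1.22673107]), array([ 0.92978882, -0.21283414,  1.22673107]), array([ 0.92978882, -0.21283414,  1.22673107]), array([ 0.92978882, -0.21283414,  1.22673107])]
```

View pics/s2.png

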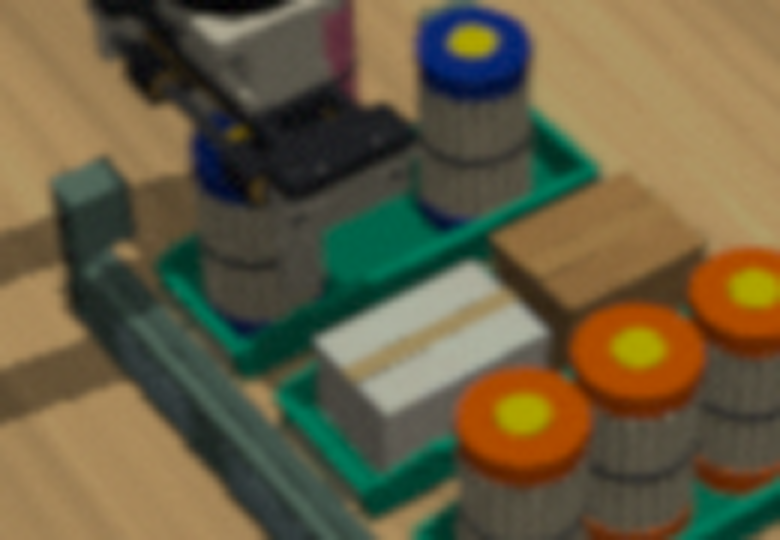

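The front filter (crop ~(255,300)) is almost at the lip. I creep on until there is contact.

```bash
for i in 1; do python3 -m inch '0 -1 0 0 0 0 -1; 0 0 0 0 0 0 -1'; done;  python3 -m inch '0 -1 0 0 0 0 -1; 0 0 0 0 0 0 -1'
```

```text
time_s: 5.9
tool_pos: [0.467, 0.139, 0.2883]
tool_rot: [180.0, 0.0, 92.6]
contact_force: [2.2, -0.3, 2.3]
gripper_width: 0.0598
time_s: 6.1
tool_pos: [0.466, 0.139, 0.2883]
tool_rot: [180.0, -0.0, 92.6]
contact_force: [1.4, -0.2, 1.9]
gripper_width: 0.0601
```

```bash
python3 -m inch '0 -1 0 0 0 0 -1; 0 0 0 0 0 0 -1'
```

```text
time_s: 6.3
tool_pos: [0.465, 0.1389, 0.2883]
tool_rot: [180.0, -0.0, 92.6]
contact_force: [2.8, -0.7, 2.0]
gripper_width: 0.0597
```

```bash
python3 -m inch '0 -1 0 0 0 0 -1; 0 0 0 0 0 0 -1'
```

```text
time_s: 6.5
tool_pos: [0.464, 0.1389, 0.2883]
tool_rot: [180.0, -0.0, 92.6]
contact_force: [2.3, 0.5, 2.5]
gripper_width: 0.0596
```

```bash
python3 -m inch '0 -1 0 0 0 0 -1; 0 0 0 0 0 0 -1'
```

```text
time_s: 6.7
tool_pos: [0.4635, 0.1388, 0.2884]
tool_rot: [179.9, -0.0, 92.6]
contact_force: [4.3, 0.5, 0.3]
gripper_width: 0.0599
```

```bash
python3 -m inch '0 -1 0 0 0 0 -1; 0 0 0 0 0 0 -1'
```

```text
time_s: 6.9
tool_pos: [0.463, 0.1388, 0.2885]
tool_rot: [179.8, -0.0, 92.6]
contact_force: [6.9, 0.6, -1.1]
gripper_width: 0.0597
```

Lip contact is at x≈0.464, with the force rising. I back off 1.5 mm, release and raise.

```bash
python3 -m inch '0 1.5 0 0 0 0 -1; 0 0 0 0 0 0 -1; 0 0 0 0 0 0 0; 0 0 0 0 0 0 1; 0 0 0 0 0 0 1; 0 0 0 0 0 0 1; 0 0 0 0 0 0 1; 0 0 -20 0 0 0 1; 0 0 -40 0 0 0 1; 0 0 -35 0 0 0 1; 0 30 0 0 0 0 1; 0 40 0 0 0 0 1'; python3 -m inch '0 40 0 0 0 0 1; 0 20 0 0 0 0 1; 0 0 0 0 0 0 1'
python3 w.py .6005 .143 .289
python3 - <<'E'
from h import *
d=cam('side');cv2.imwrite('pics/s3.png',cv2.resize(d['img'][90:190,230:390,::-1],None,fx=5,fy=5,interpolation=cv2.INTER_CUBIC))
E
```

```text
time_s: 8.1
tool_pos: [0.5332, 0.1424, 0.3854]
tool_rot: [179.8, -0.0, 92.7]
contact_force: [0.3, -0.4, 0.1]
gripper_width: 0.0928
time_s: 8.4
tool_pos: [0.5953, 0.1446, 0.3822]
tool_rot: [-180.0, 0.0, 92.6]
contact_force: [-0.1, -0.4, 0.1]
gripper_width: 0.0932
8.4 [0.59534769 0.14456974 0.38216454] [-180.     0.    92.6] shift mm [-1.8  5.1 93.2]
```

View pics/s3.png

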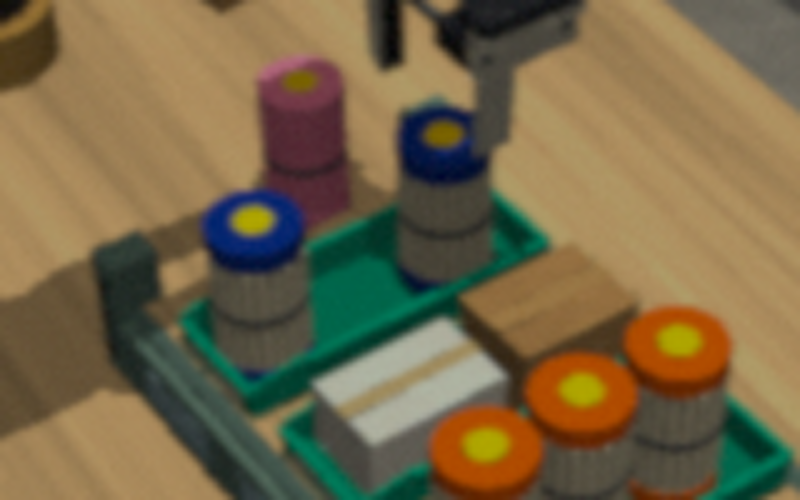

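The front filter (crop (255,290)) stands upright at the lip. Now the rear one.

```bash
python3 -m inch '-1 2 35 0 0 0 1; -0.5 1 35 0 0 0 1; 0 0 15 0 0 0 1; 0 0 5 0 0 0 1; 0 0 2 0 0 0 1; 0 0 0 0 0 0 1';python3 w.py .6005 .143 .289
```

```text
time_s: 9.05
tool_pos: [0.5963, 0.1436, 0.2923]
tool_rot: [179.9, -0.0, 92.6]
contact_force: [-0.3, 0.9, -0.7]
gripper_width: 0.0929
9.05 [0.5963447  0.14357279 0.29228951] [179.9  -0.   92.6] shift mm [-0.8  4.1  3.3]
```

```bash
python3 -m inch '-0.5 4 3.5 0 0 0 1; 0 0 0 0 0 0 1; 0 0 0 0 0 0 0; 0 0 0 0 0 0 -1; 0 0 0 0 0 0 -1; 0 0 0 0 0 0 -1; 0 0 0 0 0 0 -1; 0 0 0 0 0 0 -1' 20;python3 w.py .529 .143 .289
```

```text
time_s: 9.85
tool_pos: [0.6005, 0.1433, 0.2878]
tool_rot: [180.0, -0.0, 92.6]
contact_force: [0.2, 1.3, 1.2]
gripper_width: 0.0599
9.85 [0.60050691 0.14326323 0.28782649] [180.   -0.   92.6] shift mm [  3.  -71.4  -1.2]
```

```bash
python3 -m inch '0 -6 0 0 0 0 -1; 0 -8 0 0 0 0 -1; 0.5 -9 0 0 0 0 -1; 0.5 -9 0 0 0 0 -1; 0.5 -9 0 0 0 0 -1; 0.5 -9 0 0 0 0 -1; 0 -9 0 0 0 0 -1; 0 -5 0 0 0 0 -1; 0 -3 0 0 0 0 -1; 0 0 0 0 0 0 -1'
python3 - <<'E'
from h import *
for n,a in(('side',(230,90,390,190)),):
    d=cam(n);x0,y0,x1,y1=a;cv2.imwrite(f'pics/{n}4.png',cv2.resize(d['img'][y0:y1,x0:x1,::-1],None,fx=5,fy=5,interpolation=cv2.INTER_CUBIC))
E
```

```text
time_s: 10.85
tool_pos: [0.5328, 0.1421, 0.2877]
tool_rot: [-179.9, -0.0, 92.6]
contact_force: [-2.4, -0.0, 0.2]
gripper_width: 0.0598
```

View pics/side4.png

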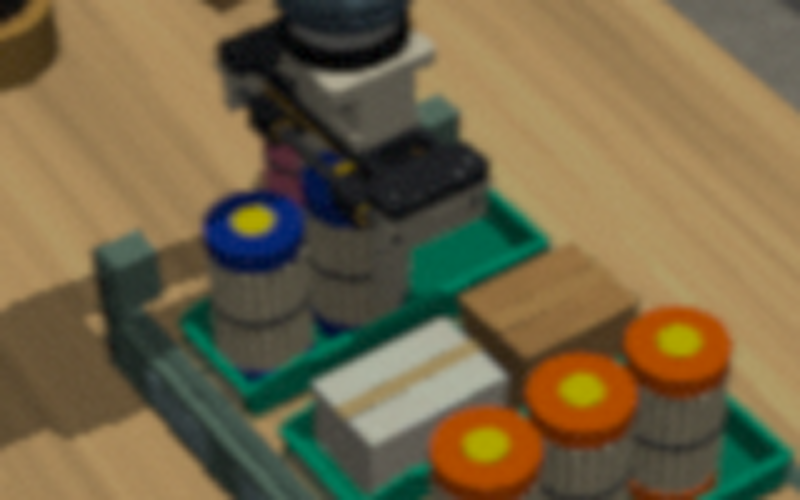

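The rear one is just behind the front one. I close the last few mm gently.

```bash
python3 -m inch '0 -2 0 0 0 0 -1; 0 -2 0 0 0 0 -1; 0 0 0 0 0 0 -1'; python3 -m inch '0 -1 0 0 0 0 -1; 0 0 0 0 0 0 -1';python3 -m inch '0 -1 0 0 0 0 -1; 0 0 0 0 0 0 -1'
```

```text
time_s: 11.2
tool_pos: [0.5296, 0.1418, 0.2878]
tool_rot: [180.0, 0.0, 92.6]
contact_force: [1.7, -0.7, -0.5]
gripper_width: 0.0598
time_s: 11.4
tool_pos: [0.5286, 0.1418, 0.2878]
tool_rot: [180.0, 0.0, 92.6]
contact_force: [1.1, -0.2, -0.3]
gripper_width: 0.0598
time_s: 11.6
tool_pos: [0.5275, 0.1418, 0.2878]
tool_rot: [180.0, 0.0, 92.6]
contact_force: [1.0, 0.3, 0.3]
gripper_width: 0.0601
```

```bash
python3 -m inch '0 -1.5 0 0 0 0 -1; 0 0 0 0 0 0 -1; 0 0 0 0 0 0 0; 0 0 0 0 0 0 1; 0 0 0 0 0 0 1; 0 0 0 0 0 0 1; 0 0 0 0 0 0 1; 0 0 -20 0 0 0 1; 0 0 -40 0 0 0 1; 0 0 -40 0 0 0 1; 0 0 0 0 0 0 1';python3 w.py .451 -.3407 .389

```

```text
time_s: 12.7
tool_pos: [0.5274, 0.1419, 0.3936]
tool_rot: [179.4, -0.0, 92.7]
contact_force: [0.0, 0.4, -0.3]
gripper_width: 0.0926
12.7 [0.52735202 0.14189133 0.39362047] [179.4  -0.   92.7] shift mm [-478.5  -98.6    3.5]
```

```bash
python3 -m inch '-30 -6 0 0 0 0 1; -45 -9 0 0 0 0 1; -48 -10 0 0 0 0 1; -48 -10 0 0 0 0 1; -48 -10 0 0 0 0 1; -48 -10 0 0 0 0 1; -48 -10 0 0 0 0 1; -48 -10 0 0 0 0 1; -48 -10 0 0 0 0 1; -40 -8 0 0 0 0 1; -23 -5 0 0 0 0 1; 0 0 0 0 0 0 1'; python3 w.py .451 -.3407 .229
python3 - <<'E'
from h import *
np.set_printoptions(precision=4,suppress=True)
D={n:cam(n) for n in('side','top')}
def cen(d,box):
    x0,y0,x1,y1=box;h=cv2.cvtColor(d['img'],cv2.COLOR_RGB2HSV)[y0:y1,x0:x1]
    m=cv2.inRange(h,(20,110,80),(34,255,255));n,_,st,c=cv2.connectedComponentsWithStats(m)
    return [(c[i]+[x0,y0]) for i in range(1,n) if st[i,4]>=12]
A=cen(D['side'],(262,105,325,150));B=cen(D['top'],(230,140,260,220));print(A,B)
for a in A:
  for b in B:
    p=tri(D['side'],a,D['top'],b)
    if abs(p[2]-.174)<.01: print(p)
for n,(x0,y0,x1,y1) in(('side',(255,90,455,310)),('top',(200,120,460,290))):
    cv2.imwrite(f'pics/{n}5.png',cv2.convertScaleAbs(cv2.resize(D[n]['img'][y0:y1,x0:x1,::-1],None,fx=2.7,fy=2.7,interpolation=cv2.INTER_CUBIC),alpha=1.3))
E
```

```text
time_s: 13.9
tool_pos: [0.449, -0.3394, 0.3866]
tool_rot: [-179.9, -0.0, 92.4]
contact_force: [-0.5, 1.0, -0.7]
gripper_width: 0.0927
13.9 [ 0.44896185 -0.33936567  0.38655582] [-179.9   -0.    92.4] shift mm [ -1.4   2.2 157.6]
[array([297.7143, 125.3143]), array([280.125, 133.625])] [array([243.5686, 180.5294]), array([243.75, 203.  ])]
[0.5268 0.1418 0.1739]
[0.4653 0.139  0.173 ]
```

View pics/side5.png

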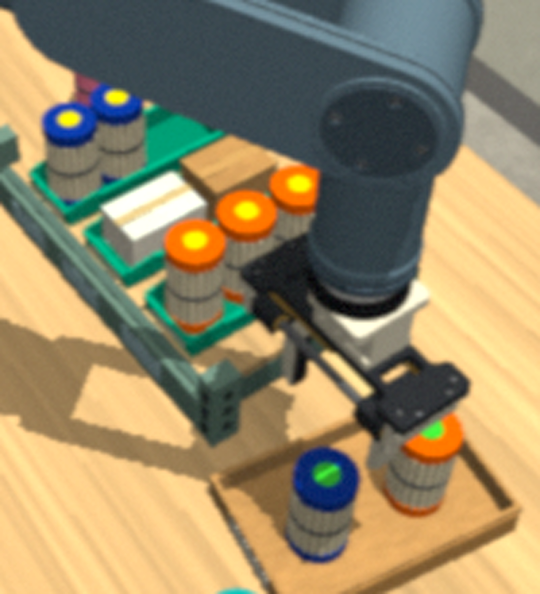

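View pics/top5.png

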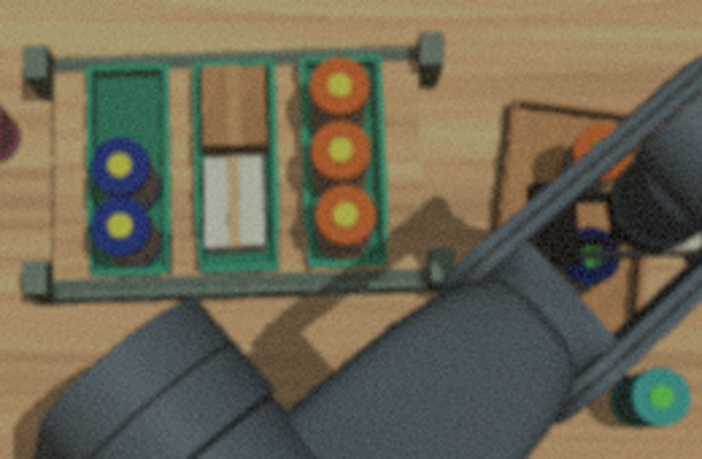

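Both old filters are upright, at x=0.465 and 0.527 (gap ~1.5 mm). The new blue one in the carton (crop (325,500), green dot) is under the gripper; I descend.

```bash
python3 -m inch '-1 2 25 0 0 0 1; 0 0 40 0 0 0 1; 0 0 40 0 0 0 1; 0 0 30 0 0 0 1; 0 0 12 0 0 0 1; 0 0 6 0 0 0 1; 0 0 2 0 0 0 1; 0 0 0 0 0 0 1';python3 w.py .451 -.3407 .2295
```

```text
time_s: 14.8
tool_pos: [0.4525, -0.3373, 0.234]
tool_rot: [179.9, 0.1, 92.7]
contact_force: [0.1, -0.5, -0.2]
gripper_width: 0.0929
14.8 [ 0.4525426  -0.33730463  0.23402504] [1.799e+02 1.000e-01 9.270e+01] shift mm [-3.3 -1.7  4.5]
```

```bash
python3 -m inch '-3.3 -1.7 4.5 0 0 0 1; 0 0 0 0 0 0 1; 0 0 0 0 0 0 0; 0 0 0 0 0 0 -1; 0 0 0 0 0 0 -1; 0 0 0 0 0 0 -1; 0 0 0 0 0 0 -1; 0 0 0 0 0 0 -1' 25;python3 w.py .451 -.3407 .450
```

```text
time_s: 15.6
tool_pos: [0.4504, -0.3405, 0.2283]
tool_rot: [-180.0, -0.0, 92.6]
contact_force: [0.8, 1.3, 1.2]
gripper_width: 0.06
15.6 [ 0.45043273 -0.3404589   0.22829774] [-180.    -0.    92.6] shift mm [-2.000e-01  5.000e-01 -2.217e+02]
```

```bash
python3 -m inch '0 0 -8 0 0 0 -1; 0 0 -20 0 0 0 -1; 0 0 -35 0 0 0 -1; 0 0 -40 0 0 0 -1; 0 0 -40 0 0 0 -1; 0 0 -35 0 0 0 -1; 0 0 -20 0 0 0 -1; 0 0 -6 0 0 0 -1; 0 0 0 0 0 0 -1';python3 w.py .595 .1455 .430
```

```text
time_s: 16.5
tool_pos: [0.4504, -0.3405, 0.4328]
tool_rot: [180.0, 0.1, 92.6]
contact_force: [-0.4, -0.8, -3.1]
gripper_width: 0.0597
16.5 [ 0.45035742 -0.34048371  0.43276014] [1.80e+02 1.00e-01 9.26e+01] shift mm [478.8 166.9   2.4]
```

```bash
python3 -m inch '15 5 0 0 0 0 -1; 30 10 0 0 0 0 -1; 40 14 0 0 0 0 -1; 40 14 0 0 0 0 -1; 40 14 0 0 0 0 -1; 40 14 0 0 0 0 -1; 40 14 0 0 0 0 -1; 40 14 0 0 0 0 -1; 40 14 0 0 0 0 -1; 40 14 0 0 0 0 -1; 40 14 0 0 0 0 -1'; python3 -m inch '35 12 0 0 0 0 -1; 25 9 0 0 0 0 -1; 10 4 0 0 0 0 -1; 0 0 0 0 0 0 -1; 0 0 0 0 0 0 -1'; python3 w.py .595 .1455 .2873
python3 - <<'E'
from h import *
D={n:cam(n) for n in('side','top')}
for n,(x0,y0,x1,y1) in(('side',(215,40,415,190)),('top',(200,120,360,240))):
    cv2.imwrite(f'pics/{n}6.png',cv2.convertScaleAbs(cv2.resize(D[n]['img'][y0:y1,x0:x1,::-1],None,fx=4,fy=4,interpolation=cv2.INTER_CUBIC),alpha=1.3))
E
```

```text
time_s: 17.6
tool_pos: [0.5721, 0.0732, 0.4301]
tool_rot: [-179.8, -0.0, 92.7]
contact_force: [0.4, 0.1, -2.7]
gripper_width: 0.0595
time_s: 18.1
tool_pos: [0.594, 0.1412, 0.4312]
tool_rot: [-179.9, 0.0, 92.7]
contact_force: [-0.0, -0.3, -2.2]
gripper_width: 0.0597
18.1 [0.5939639  0.14120293 0.43116327] [-179.9    0.    92.7] shift mm [  4.3   1.6 143.9]
```

View pics/side6.png

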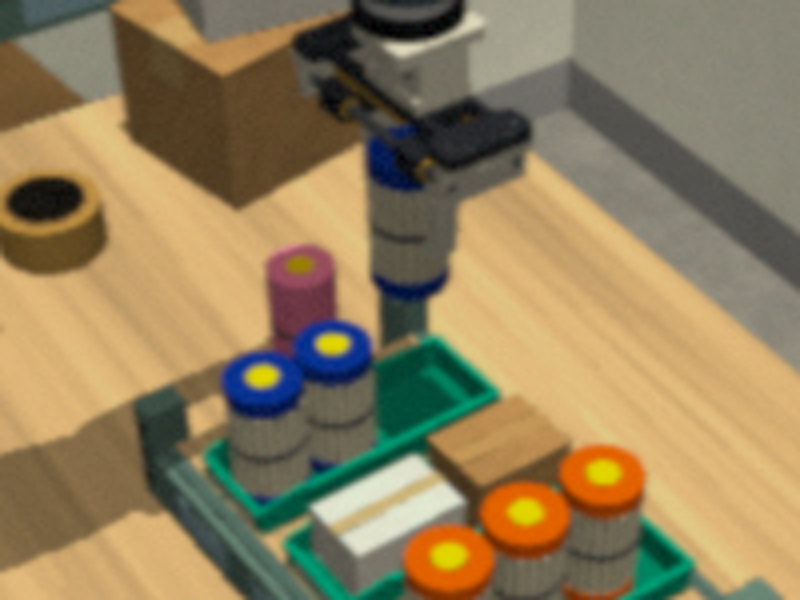

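The new filter hangs upright above the free back part of the bin, with both old ones standing at the front. I lower it.

```bash
python3 -m inch '3 1 10 0 0 0 -1; 1 0 20 0 0 0 -1; 0 0 30 0 0 0 -1; 0 0 30 0 0 0 -1; 0 0 20 0 0 0 -1; 0 0 10 0 0 0 -1; 0 0 5 0 0 0 -1; 0 0 0 0 0 0 -1; 0 0 0 0 0 0 -1'; python3 w.py .594 .1455 .2873
```

```text
time_s: 19.1
tool_pos: [0.5956, 0.1455, 0.3084]
tool_rot: [179.9, -0.0, 92.6]
contact_force: [-0.6, -0.1, -2.1]
gripper_width: 0.0601
19.1 [0.59563752 0.14550248 0.3084133 ] [179.9  -0.   92.6] shift mm [ 0.1 -1.7 21.1]
```

```bash
python3 -m inch '0 -1.5 5 0 0 0 -1; 0 0 5 0 0 0 -1; 0 0 4 0 0 0 -1; 0 0 3 0 0 0 -1; 0 0 2 0 0 0 -1;  0 0 0 0 0 0 -1'; python3 -m inch '0 0 0.7 0 0 0 -1; 0 0 0 0 0 0 -1'
```

```text
time_s: 19.7
tool_pos: [0.5936, 0.1455, 0.2878]
tool_rot: [-180.0, 0.0, 92.6]
contact_force: [-1.3, 0.2, -3.3]
gripper_width: 0.0601
time_s: 19.9
tool_pos: [0.5937, 0.1455, 0.2876]
tool_rot: [180.0, 0.0, 92.6]
contact_force: [-0.4, -0.1, -1.5]
gripper_width: 0.06
```

```bash
python3 -m inch '0 0 0.7 0 0 0 -1; 0 0 0 0 0 0 -1';
```

```text
time_s: 20.1
tool_pos: [0.5938, 0.1455, 0.2873]
tool_rot: [180.0, 0.0, 92.6]
contact_force: [-0.7, 0.0, -0.2]
gripper_width: 0.0599
```

The floor has taken the weight (Fz −2.7 → −0.2). I slide it forward ~5 mm to close up.

```bash
python3 -m inch '0 -1.5 0 0 0 0 -1; 0 -1.5 0 0 0 0 -1; 0 -1 0 0 0 0 -1; 0 -1 0 0 0 0 -1; 0 0 0 0 0 0 -1'
```

```text
time_s: 20.6
tool_pos: [0.5889, 0.1453, 0.2873]
tool_rot: [179.9, 0.0, 92.6]
contact_force: [1.3, -0.5, 2.0]
gripper_width: 0.0599
```

```bash
python3 -m inch '0 0 0 0 0 0 -0.2; 0 0 0 0 0 0 0.3; 0 0 0 0 0 0 1; 0 0 0 0 0 0 1; 0 0 0 0 0 0 1; 0 0 -10 0 0 0 1; 0 0 -30 0 0 0 1; 0 0 -40 0 0 0 1; 0 0 -40 0 0 0 1; 0 0 -30 0 0 0 1'; python3 -m inch '0 0 -40 0 0 0 1; 30 -10 -40 0 0 0 1; 45 -10 0 0 0 0 1; 45 -10 0 0 0 0 1; 45 -10 0 0 0 0 1; 45 -10 0 0 0 0 1; 40 -10 0 0 0 0 1; 0 0 0 0 0 0 1; 0 0 0 0 0 0 1'
python3 - <<'E'
from h import *
np.set_printoptions(precision=4,suppress=True)
D={n:cam(n) for n in('side','top')}
def cen(d,box,lo,hi):
    x0,y0,x1,y1=box;h=cv2.cvtColor(d['img'],cv2.COLOR_RGB2HSV)[y0:y1,x0:x1]
    m=cv2.inRange(h,lo,hi);n,_,st,c=cv2.connectedComponentsWithStats(m)
    return [(c[i]+[x0,y0]) for i in range(1,n) if st[i,4]>=12]
Y=((20,110,80),(34,255,255));G=((45,150,80),(75,255,255))
for lo,hi in(Y,((45,110,90),(75,255,255))):
  A=cen(D['side'],(262,95,430,275),lo,hi);B=cen(D['top'],(230,140,430,225),lo,hi)
  for a in A:
   for b in B:
    p=tri(D['side'],a,D['top'],b);e=np.hypot(*(np.array(proj(D['side'],p))-a))
    if e<2 and min(abs(p[2]-.174),abs(p[2]-.115))<.006: print(a,b,p,e)
for n,(x0,y0,x1,y1) in(('side',(255,90,455,310)),('top',(170,120,460,290))):
    cv2.imwrite(f'pics/{n}7.png',cv2.convertScaleAbs(cv2.resize(D[n]['img'][y0:y1,x0:x1,::-1],None,fx=2.7,fy=2.7,interpolation=cv2.INTER_CUBIC),alpha=1.3))
E
```

```text
time_s: 21.6
tool_pos: [0.5886, 0.1454, 0.4406]
tool_rot: [179.8, -0.0, 92.6]
contact_force: [0.9, -0.4, 0.0]
gripper_width: 0.093
time_s: 22.5
tool_pos: [0.5167, 0.3926, 0.5164]
tool_rot: [180.0, 0.0, 92.8]
contact_force: [0.6, -0.2, -0.9]
gripper_width: 0.0931
[297.6129 125.6129] [243.6327 180.5306] [0.5268 0.1419 0.1728] 0.5696384137640026
[280.125 133.625] [243.8298 203.0213] [0.4652 0.1387 0.1732] 0.485080668787087
[365.3478 157.5652] [325.25   150.9844] [ 0.6121 -0.0781  0.1737] 0.5481293434919915
[345.8542 167.5833] [325.8    174.8923] [ 0.5451 -0.0803  0.1737] 0.6170026520745263
[327.     178.6981] [327.3971 198.8382] [ 0.48   -0.0855  0.1724] 0.43778160435168456
[315.1481 117.2593] [243.4151 157.6792] [0.5904 0.1448 0.1741] 0.540964056926339
[414. 248.] [422.8974 175.7179] [ 0.5598 -0.3541  0.1158] 0.6626777046054511
```

View pics/side7.png

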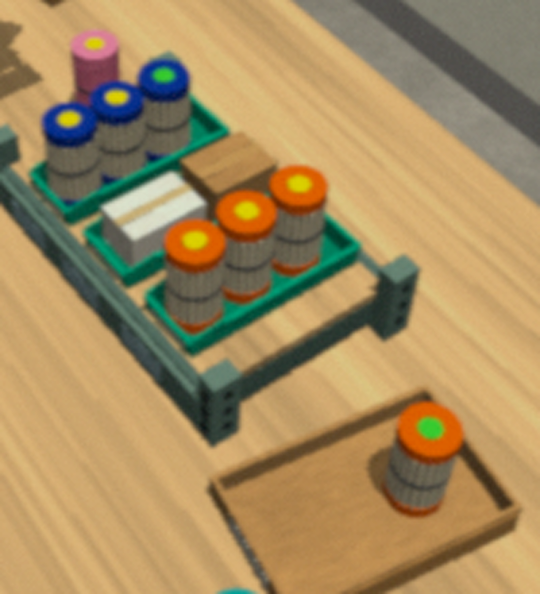

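View pics/top7.png

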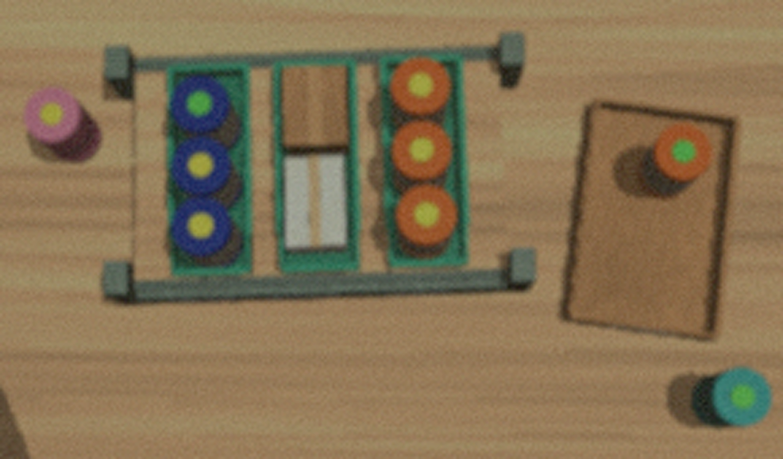

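The pictures show three upright blue filters in a row: the yellow-dot ones in front, the green-dot one behind. The orange filters, pink one and turquoise one are unmoved. Centre spacings are 61.7 and 63.7 mm, so the gaps are about 2 and 4 mm.

```bash
python3 -c "
from station import r
print(r.finish_job())"
```

```text
the job is handed in; nothing more can be done
None
```

The blue bin is restocked oldest first, and the job was handed in at about 22.6 s.

- **Old filters:** I gripped the front one and slid it until it touched the lip (wrist force rose to about 7 N). I then eased it back 1.5 mm so it stood upright, and slid the rear one up behind it.
- **New filter:** I lifted the blue-capped, green-dot filter out of the carton and lowered it until the bin floor took its weight. I then closed it up 5 mm and released it.

**Last checks**, from both cameras after the arm had moved away:
- **Blue row:** centres are at x = 0.465, 0.527 and 0.590 m, so the gaps are about 2 and 4 mm. All three tops are 173–174 mm above the bench, as they should be for filters standing upright. The front one stands about 1 mm off the lip, going by the contact point.
- **Orange filters:** the three in the bin are within 1 mm of where they started, and the one in the carton stands upright within about 5 mm of its first, coarser fix.
- **Look-alikes:** the pink and turquoise filters look untouched.
- **Failed or disagreeing checks:** no final check failed. Early on, the two cameras' network estimates of the lip differed by about 11 mm, so I set the front filter by contact force instead.

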